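# Find the stamped crate and push it to the dispatch line

### The arm

A 6-joint arm with a two-finger parallel gripper is mounted at the origin on the work surface. World frame = base frame: x ahead of the robot, y to its left, z up, the work surface at z = 0. Lengths are in m, angles in degrees, forces in N, time in s.
With the tool pointing down it reaches from about 0.375 to 0.9 m from the base axis. Payload 3.1 kg.
Tool frame: the origin (TCP) lies on the centre line of the jaws, within the pads' length; the fingertips stand 17 mm ahead of it and the grasp point (between the pads) lies 2 mm behind it; z points along the fingers, y is the line along which they close (so a half turn about z gives the same grasp; the last joint's range is limited). The gripper opens to 87 mm and grips with 3 to 60 N. Pads are 19 mm wide; open, the fingers measure 117 mm over their backs; the gripper's body (75 mm by 190 mm) begins 51 mm behind the grasp point.
Start: joints at [-83.68, 30.224, 82.088, -0, 67.689, -10.227], TCP at [0.178, -0.599, 0.24] pointing down, gripper open.
Joint ranges: [-176.69, 176.69], [-43.24, 126.21], [12.49, 139.97], [-82, 262], [0, 151.66], [-163.58, 163.58]. Speed limits (degrees/s): [159.86, 159.86, 180, 180, 180, 180].

### API

Orientations are given as a 3x3 rotation matrix whose columns are the frame's x, y, z axes.
In Python, from rig import bot, imaging, finder gives the robot as it stands. The module is installed in compiled form; this text tells all that it offers.
- The arm moves only by the tool play_rows, never from a script. Its argument "motion" is a list that holds one entry, the list of rows, each a list of 6 numbers: the shift along the tool's x, y, z in fractions of the full range, 1 being 60 cm, then the turn, a rotation vector about the tool's x, y, z in shares of 2 pi rad (1.0 is 2 pi rad). In form: [[[dx, dy, dz, wx, wy, wz], ...]]. A call has 1 to 8 rows; each row is the pose to reach, as a shift and turn from the pose commanded when the call began, along the tool's axes at that moment; what a row does not reach only later rows make up. A row lasts 1/12 s, in which the tool goes at most 41.7 mm and 7.16 degrees, less where a joint would pass 70% of its speed; a pose out of reach is approached as far as the arm can. A call with a gripper value outside its range is refused whole. "fingers" is the finger opening in m, from 0 to 0.087, set as the call begins (left out, the last holds). The fingers move at their own pace and stop on an object; the grip force is fixed at half the most. Time passes only in rows, so rows that repeat a pose let the fingers close. It gives the time, the measured TCP pose, the force, the opening and the grip force at its end, in the units of the state.
- bot.read_state(): the state, without advancing time (a new reading comes with each control period).
- imaging.capture(name): name is "scene" or "side" or "wrist"; returns a dict with "frame" (384x512x3 uint8, red, green, blue), "camera_matrix" (3x3 intrinsics, pixels), "R" (3x3) and "t" (3): a world point X has camera coordinates R X + t. Camera axes: x right, y down, z forward; pixel columns grow to the right and rows downward; lengths in m; the calibration is good to about 2 mm. A picture is of the moment at which its call begins. There is no depth.
- bot.hand_in(): hands the job in; it is judged then, once.
Trained networks look in the newest picture that a camera, given by its name, has taken for a name from the list of things; names that differ only in an ending like _2 or _b are one class to them, and where a whole thing is asked for, a point or a joint stands for the part that bears it (a point fixed in the world has none). Each returns a list of dicts, best first, with "confidence" (0 to 1); they miss things now and then, are a little off and sometimes report something else, mostly with a low value. They report only what shows in the picture. A call takes as long as a camera call. They do not tell look-alikes from the thing itself.
- finder.recognise(camera, name): "at" ([x, y, z] in m, in world coordinates, good to about 4 mm: the middle of the surface that is visible of it).
- finder.outline_of(camera, name): "pixels" (384x512 bool, what is visible of it).
The state is a dict: "time_s": time; "joint_positions": joint angles; "qvel": joint speeds; "tau": joint torques, N m; "position": TCP position; "tcp_rot": TCP orientation; "force": force on the tool from outside, world axes, zero at the start; "moment": the same for the moment, N m; "opening": opening from 0.0 (shut) to 1.0 (fully open); "grasp_force": force on a finger pad.
Only numpy, scipy, OpenCV 4.12 (cv2) and the standard library are available. Lean on these libraries where they do the work, as an engineer would, in place of code of your own. Each camera call takes 0.05 s, during which the arm holds its last target. There are 200 camera calls.

### The job

One of the two light grey crates has a dispatch stamp, a black ring with a bar, on its underside. Tip both crates over onto their sides with your fingertips to see which it is, then push the stamped one, still lying on its side, onto the yellow dispatch line until the line runs underneath it within its width, and leave the other lying clear of the line. Only push: never lift or carry a crate, and leave everything else on the bench where it is.

Things in the scene. Friction and masses are not known exactly. Their poses are not given: they have to be found in the camera images.
- crate_a: loose empty light grey plastic crate, at first upright, mouth up; 80 mm in its x, 120 in y, 130 in z (to the mouth), walls 4 mm; origin: centre of the underside; mass centre about 55 mm above it; 0.25 to 0.5 kg. Pushed near the top of a broad side it tips over the far bottom edge and stays lying. Broad sides face to and from the robot within 15 degrees
- crate_a_mid (a point): middle of crate_a's box, 65 mm from the underside along its z
- crate_a_mouth (a point): centre of crate_a's open mouth, 130 mm from the underside along its z
- crate_b: loose empty light grey plastic crate, at first upright, mouth up; 80 mm in its x, 120 in y, 130 in z (to the mouth), walls 4 mm; origin: centre of the underside; mass centre about 55 mm above it; 0.25 to 0.5 kg. Pushed near the top of a broad side it tips over the far bottom edge and stays lying. Broad sides face to and from the robot within 15 degrees
- crate_b_mid (a point): middle of crate_b's box, 65 mm from the underside along its z
- crate_b_mouth (a point): centre of crate_b's open mouth, 130 mm from the underside along its z
- stamp (a point): centre of the stamp, a flat black ring of 62 mm with a 100 mm bar through it, on the middle of the underside of one of the two crates (the other's underside is plain)
- line: the dispatch line: a straight flat yellow stripe painted on the bench, 360 mm long along its x (roughly away from the robot), 40 mm wide along its y, between the crates; origin at its centre
- can: bystander: paint can, upright, 60 mm diameter, 120 tall; loose, origin under its middle; leave it alone
- tape: bystander: roll of tape lying flat, 90 mm diameter, 30 high; loose, origin under its middle; leave it alone
- hammer: bystander: hammer lying, along its x axis, low; loose, origin under its middle; leave it alone
- wrench: bystander: wrench lying, along its x axis, low; loose, origin under its middle; leave it alone
- disc: bystander: orange grinding disc lying flat, 100 mm diameter, 18 high; loose, origin under its middle; leave it alone
- angle: bystander: short steel angle offcut, 40 x 110 x 40 mm; loose, origin under its middle; leave it alone
Things that resemble listed ones, but are neither listed nor needed, are in the scene too. Leave any green or pink look-alike of the crate_a alone.

How it is judged:
By the outcome, as a careful person would: the job done as asked, in the order asked, and still so for the second after the job is handed in, with the robot touching nothing.
It also fails if it takes over 64 s, if anything falls off the work surface, if the arm or the gripper's body presses on something with over 40 N, if the wrist force passes 120 N, or if a joint passes its speed limit or range.

## Working session

There is one attempt and no reset: what is moved stays moved. The work goes in short steps, Python scripts to look and compute and a tool call to move; the robot and the scene stay as the last step left them, time stands still between calls to the robot, and variables do not carry over. Pictures are saved under pics/ and viewed, at most 10 in all, crops included, and the job is handed in when it is done.

Besides the shell and the picture viewer there is one more tool, called after "Call:" by a JSON object that holds its "fn" and its "kwargs". play_rows: Moves the arm, as the interface text tells. Its arguments: {"type":"object","properties":{"motion":{"type":"array"},"fingers":{"type":"number"}},"required":["motion"]}

```bash
mkdir -p pics; cat > h.py <<'E'
import numpy as np, cv2
from rig import bot, imaging, finder
def cap(n):
    return imaging.capture(n)
def onplane(c,uv,z=0.):
    K,R,t=map(np.array,(c["camera_matrix"],c["R"],c["t"]))
    d=R.T@np.linalg.inv(K)@np.array([uv[0],uv[1],1.]); o=-R.T@t
    return o+d*(z-o[2])/d[2]
def proj(c,X):
    K,R,t=map(np.array,(c["camera_matrix"],c["R"],c["t"]))
    p=K@(R@np.array(X)+t); return p[:2]/p[2]
E
python3 - <<'E'
from h import *
np.set_printoptions(precision=3,suppress=True)
ims=[]
for n in("scene","side"):
    c=cap(n); cv2.imwrite(f"pics/{n}0.png",c["frame"][:,:,::-1])
    print(n,"cam at",-np.array(c["R"]).T@np.array(c["t"]))
    for k in("crate_a","crate_a_mouth","line","can","tape","hammer","wrench","disc","angle"):
        print(k,[(np.round(d["at"],3).tolist(),round(d["confidence"],2),proj(c,d["at"]).round().tolist()) for d in finder.recognise(n,k)][:5])
s=bot.read_state();print(s["time_s"],s["position"],s["tcp_rot"],s["force"])
E
```

```text
scene cam at [1.312 0.793 0.834]
crate_a [([0.642, 0.232, 0.089], 0.82, [286.0, 246.0]), ([0.392, 0.367, 0.087], 0.81, [377.0, 226.0]), ([0.326, 0.196, 0.089], 0.8, [341.0, 195.0]), ([0.661, 0.408, 0.084], 0.6, [334.0, 283.0]), ([0.597, -0.174, 0.083], 0.59, [204.0, 187.0])]
crate_a_mouth [([0.326, 0.196, 0.082], 0.98, [341.0, 197.0]), ([0.638, 0.232, 0.084], 0.86, [287.0, 247.0]), ([0.66, 0.406, 0.081], 0.83, [334.0, 283.0]), ([0.396, 0.368, 0.082], 0.77, [376.0, 229.0])]
line [([0.491, -0.034, -0.002], 0.7, [256.0, 211.0]), ([0.544, 0.513, 0.006], 0.54, [392.0, 301.0])]
can [([0.769, 0.07, 0.084], 0.58, [212.0, 243.0])]
tape [([0.592, -0.523, 0.022], 0.7, [150.0, 168.0]), ([0.767, 0.068, 0.085], 0.57, [212.0, 242.0])]
hammer [([0.592, -0.523, 0.023], 0.92, [150.0, 168.0])]
wrench []
disc [([0.758, -0.229, 0.014], 0.73, [158.0, 218.0])]
angle [([0.757, 0.237, 0.019], 0.56, [258.0, 287.0])]
side cam at [0.398 1.09  1.27 ]
crate_a [([0.645, 0.395, 0.075], 0.93, [213.0, 292.0]), ([0.349, 0.381, 0.079], 0.76, [309.0, 300.0]), ([0.306, 0.182, 0.081], 0.72, [326.0, 248.0]), ([0.744, -0.094, 0.028], 0.71, [216.0, 188.0]), ([0.586, -0.182, 0.084], 0.59, [259.0, 166.0])]
crate_a_mouth [([0.305, 0.186, 0.083], 0.83, [326.0, 249.0]), ([0.646, 0.395, 0.074], 0.82, [212.0, 292.0]), ([0.343, 0.377, 0.078], 0.78, [311.0, 299.0]), ([0.611, 0.187, 0.08], 0.57, [236.0, 240.0])]
line [([0.49, -0.038, -0.001], 0.6, [278.0, 210.0])]
can [([0.751, 0.072, 0.086], 0.7, [203.0, 209.0])]
tape [([0.742, -0.094, 0.028], 0.53, [216.0, 188.0])]
hammer [([0.571, -0.521, 0.023], 0.6, [272.0, 127.0])]
wrench [([0.54, 0.518, 0.008], 0.76, [240.0, 345.0]), ([0.612, 0.188, 0.074], 0.53, [235.0, 241.0])]
disc [([0.754, -0.233, 0.016], 0.86, [221.0, 166.0])]
angle [([0.746, 0.233, 0.006], 0.59, [196.0, 259.0])]
1.0 [ 0.178 -0.599  0.24 ] [[ 0.959  0.285  0.   ]
 [ 0.285 -0.959 -0.   ]
 [ 0.     0.    -1.   ]] [0.454 0.347 0.266]
```

View pics/scene0.png

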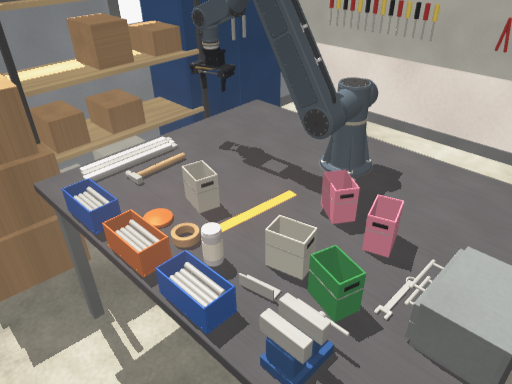

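View pics/side0.png

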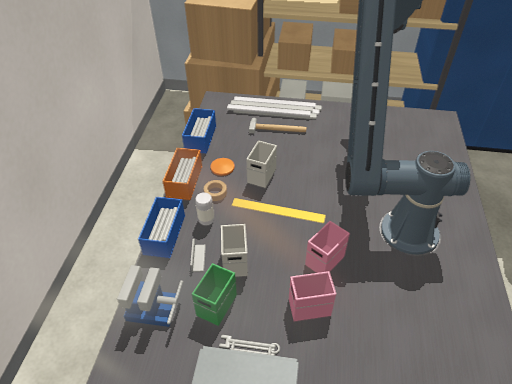

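The scene shows two light grey crates, at about (290,246) and (201,186) px. The look-alikes are pink at (341,196) and (383,225), and green at (336,282). Only the grey pair fits the colour given. The yellow line runs from (222,228) to (296,194). Next I'll fit the crate poses from the outlines in both views and confirm them in a crop.

```bash
cat >> h.py <<'E'
from scipy.optimize import minimize
def masks(cams,name,guess):
    out=[]
    for n in cams:
        c=cap(n); best=None
        for d in finder.outline_of(n,name):
            m=d["pixels"]; ys,xs=np.nonzero(m)
            if len(xs)<50: continue
            e=np.hypot(*(np.array([xs.mean(),ys.mean()])-proj(c,guess)))
            if best is None or e<best[0]: best=(e,m)
        print(n,"mask",None if best is None else (round(best[0],1),int(best[1].sum())))
        if best is not None and best[0]<25: out.append((c,best[1].astype(np.uint8)))
    return out
def hull(c,p,dims):
    x,y,a=p; ca,sa=np.cos(a),np.sin(a); P=[]
    for i in(-.5,.5):
        for j in(-.5,.5):
            for z in(0,dims[2]):
                u,v=i*dims[0],j*dims[1]; P.append(proj(c,[x+ca*u-sa*v,y+sa*u+ca*v,z]))
    return cv2.convexHull(np.float32(P))
def fit(ms,p0,dims):
    def cost(p):
        s=0
        for c,m in ms:
            r=np.zeros(m.shape,np.uint8); cv2.fillConvexPoly(r,np.int32(np.round(hull(c,p,dims)*16)),1,shift=4)
            s+=1-(r&m).sum()/(r|m).sum()
        return s/len(ms)
    best=None
    for a in(-.2,0,.2):
        q=np.array([p0[0],p0[1],p0[2]+a])
        r=minimize(cost,q,method="Nelder-Mead",options=dict(initial_simplex=[q,q+[.02,0,0],q+[0,.02,0],q+[0,0,.15]],xatol=2e-4,fatol=1e-4))
        if best is None or r.fun<best.fun: best=r
    return best
E
python3 - <<'E'
from h import *
vis=None
boxes=[]
for g in((.61,.20,.07),(.585,-.18,.07)):
    ms=masks(("scene","side"),"crate_a",g)
    r=fit(ms,(g[0],g[1],0),(.08,.12,.13)); print("both",r.x.round(3),np.degrees(r.x[2]).round(1),round(r.fun,3))
    for m in ms: q=fit([m],(g[0],g[1],0),(.08,.12,.13)); print("  one",q.x.round(3),round(q.fun,3))
    boxes.append(r.x)
for n in("scene","side"):
    c=cap(n); hsv=cv2.cvtColor(c["frame"],cv2.COLOR_RGB2HSV)
    m=cv2.inRange(hsv,(22,120,120),(35,255,255)); k,l,st,ce=cv2.connectedComponentsWithStats(m)
    i=1+st[1:,4].argmax(); ys,xs=np.nonzero(l==i)
    P=np.array([onplane(c,q)[:2] for q in zip(xs,ys)]); b=cv2.minAreaRect(np.float32(P*1000)); print("line",n,b, cv2.boxPoints(b).round())
    if n=="scene":
        im=c["frame"][:,:,::-1].copy(); im=cv2.resize(im[140:320,140:380],None,fx=3,fy=3)
        for x in boxes: cv2.polylines(im,[np.int32((hull(c,x,(.08,.12,.13))-[140,140])*3+1)],True,(0,0,255),1)
        cv2.imwrite("pics/crop1.png",im)
    for k in("can","angle","disc","tape"):
        for d in finder.outline_of(n,k)[:1]:
            ys,xs=np.nonzero(d["pixels"]); Q=np.array([onplane(c,q,.0)[:2] for q in zip(xs,ys)]); print(n,k,Q.min(0).round(3),Q.max(0).round(3))
E
```

```text
scene mask (np.float64(7.0), 2530)
side mask (np.float64(4.6), 1212)
both [0.612 0.222 0.231] 13.2 0.074
  one [0.612 0.223 0.231] 0.042
  one [0.612 0.22  0.205] 0.094
scene mask (np.float64(5.7), 1408)
side mask (np.float64(6.1), 1101)
both [ 0.58  -0.218 -0.275] -15.7 0.078
  one [ 0.581 -0.214 -0.332] 0.062
  one [ 0.581 -0.217 -0.191] 0.039
line scene ((479.9901123046875, -33.535423278808594), (39.881248474121094, 332.16485595703125), 83.81929779052734) [[313. -35.]
 [643. -71.]
 [647. -32.]
 [317.   4.]]
scene can [ 0.632 -0.107] [0.78  0.076]
scene angle [0.71  0.151] [0.769 0.282]
scene disc [ 0.699 -0.308] [ 0.783 -0.193]
scene tape [ 0.686 -0.169] [ 0.793 -0.049]
line side ((490.4947509765625, -38.42687225341797), (42.20000076293945, 360.8136901855469), 83.91141510009766) [[309. -40.]
 [668. -79.]
 [672. -37.]
 [313.   2.]]
side can [ 0.728 -0.086] [0.816 0.068]
side angle [0.714 0.15 ] [0.781 0.28 ]
side disc [ 0.702 -0.305] [ 0.805 -0.196]
side tape [ 0.705 -0.167] [ 0.803 -0.053]
```

View pics/crop1.png

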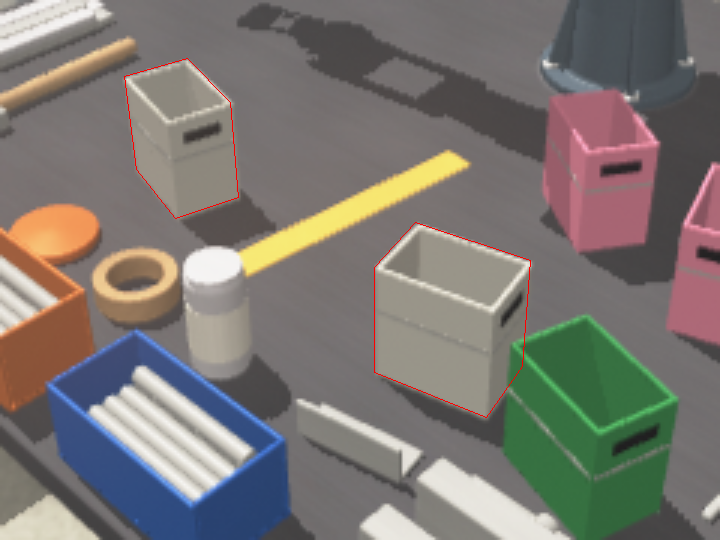

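The crop confirms two open, light grey crates: one at world (0.612, 0.222) with yaw +13°, and one at (0.580, -0.217) with yaw about -15°. The pink and green ones are decoys. Tipping away from the robot would hit the angle, disc and can, so I'll tip both towards the robot. The undersides will then face the scene camera.

```bash
cat >> h.py <<'E'
from scipy.spatial.transform import Rotation as Ro
def go(*targets):
    "each (x,y,z,yaw_deg) -> row from present pose"
    s=bot.read_state(); R=np.array(s["tcp_rot"]); p=np.array(s["position"])
    print("t",round(s["time_s"],2),"pos",p.round(4),"yaw",np.degrees(np.arctan2(R[1,0],R[0,0])).round(1),"F",np.round(s["force"],1))
    for x,y,z,a in targets:
        a=np.radians(a); T=np.array([[np.cos(a),np.sin(a),0],[np.sin(a),-np.cos(a),0],[0,0,-1]])
        print((x,y,z),(R.T@(np.array([x,y,z])-p)).round(4).tolist(),np.degrees(Ro.from_matrix(R.T@T).as_rotvec()).round(2).tolist())
E
python3 -c "
from h import *
go((.664,-.239,.24,-15))"
```

```text
t 1.9 pos [ 0.178  -0.5991  0.2396] yaw 16.5 F [ 0.1 -0.8 -0.2]
(0.664, -0.239, 0.24) [0.5684, -0.2068, -0.0005] [0.0, 0.0, 31.55]
```

The manual's scale: shifts go in shares of 60 cm and turns go in shares of 2 pi rad. Converting my numbers, 0.568 m is 0.9467, -0.207 m is -0.345, 31.5 degrees is 0.0875.

Call:
{"fn": "play_rows", "kwargs": {"motion": [[[0.9467, -0.345, 0, 0, 0, 0.0875], [0.9467, -0.345, 0, 0, 0, 0.0875], [0.9467, -0.345, 0, 0, 0, 0.0875], [0.9467, -0.345, 0, 0, 0, 0.0875], [0.9467, -0.345, 0, 0, 0, 0.0875], [0.9467, -0.345, 0, 0, 0, 0.0875], [0.9467, -0.345, 0, 0, 0, 0.0875], [0.9467, -0.345, 0, 0, 0, 0.0875]]], "fingers": 0.05}}

```text
time_s: 2.57
position: [0.4429, -0.4024, 0.2398]
tcp_rot: [[0.966, -0.258, 0.0], [-0.258, -0.966, -0.0], [0.0, 0.0, -1.0]]
force: [0.9, -0.3, 0.3]
opening: 0.588
grasp_force: 0.0
```

```bash
python3 -c "
from h import *
go((.664,-.239,.24,-15))"
```

```text
t 2.57 pos [ 0.4429 -0.4024  0.2398] yaw -15.0 F [ 0.9 -0.3  0.3]
(0.664, -0.239, 0.24) [0.1714, -0.215, -0.0002] [0.01, -0.02, 0.03]
```

Converted, -0.215 m is -0.3583, 0.171 m is 0.285.

Call:
{"fn": "play_rows", "kwargs": {"motion": [[[0.285, -0.3583, 0, 0, 0, 0], [0.285, -0.3583, 0, 0, 0, 0], [0.285, -0.3583, 0, 0, 0, 0], [0.285, -0.3583, 0, 0, 0, 0], [0.285, -0.3583, 0, 0, 0, 0], [0.285, -0.3583, 0, 0, 0, 0], [0.285, -0.3583, 0, 0, 0, 0], [0.285, -0.3583, 0, 0, 0, 0]]]}}

```text
time_s: 3.23
position: [0.6664, -0.2357, 0.2393]
tcp_rot: [[0.968, -0.252, 0.003], [-0.252, -0.968, 0.001], [0.003, -0.002, -1.0]]
force: [-0.8, -0.2, 0.4]
opening: 0.578
grasp_force: 0.0
```

```bash
python3 -c "
from h import *
go((.664,-.239,.122,-15))"
```

```text
t 3.23 pos [ 0.6664 -0.2357  0.2393] yaw -14.6 F [-0.8 -0.2  0.4]
(0.664, -0.239, 0.122) [-0.0018, 0.004, 0.1172] [-0.11, -0.16, 0.39]
```

Converted, 0.117 m is 0.195, 0.08 m is 0.1333.

Call:
{"fn": "play_rows", "kwargs": {"motion": [[[0, 0, 0.0667, 0, 0, 0], [0, 0, 0.1333, 0, 0, 0], [0, 0, 0.195, 0, 0, 0], [0, 0, 0.195, 0, 0, 0], [-0.025, 0, 0.195, 0, 0, 0], [-0.0467, 0, 0.195, 0, 0, 0], [-0.0633, 0, 0.195, 0, 0, 0], [-0.0767, 0, 0.195, 0, 0, 0]]]}}

```text
time_s: 3.9
position: [0.6197, -0.2303, 0.1259]
tcp_rot: [[0.966, -0.258, 0.007], [-0.258, -0.966, -0.004], [0.008, 0.002, -1.0]]
force: [4.1, -1.0, 3.9]
opening: 0.575
grasp_force: 1.9
```

Converted, -0.065 m is -0.1083, -0.06 m is -0.1.

Call:
{"fn": "play_rows", "kwargs": {"motion": [[[-0.015, 0, 0, 0, 0, 0], [-0.03, 0, 0, 0, 0, 0], [-0.045, 0, 0, 0, 0, 0], [-0.06, 0, 0, 0, 0, 0], [-0.0733, 0, 0, 0, 0, 0], [-0.0867, 0, 0, 0, 0, 0], [-0.1, 0, 0, 0, 0, 0], [-0.1083, 0, 0, 0, 0, 0]]]}}

```text
time_s: 4.57
position: [0.5525, -0.2103, 0.1215]
tcp_rot: [[0.966, -0.258, -0.004], [-0.258, -0.966, 0.002], [-0.004, -0.001, -1.0]]
force: [0.3, -0.0, 0.3]
opening: 0.571
grasp_force: 0.0
```

```bash
python3 -c "
from h import *
c=cap('scene'); cv2.imwrite('pics/s2.png',cv2.resize(c['frame'][100:324,120:408,::-1],None,fx=2.5,fy=2.5))
go((.664,-.239,.122,-15))"
```

```text
t 4.62 pos [ 0.552  -0.2101  0.1216] yaw -15.0 F [-0.8  0.6  0.1]
(0.664, -0.239, 0.122) [0.1157, -0.001, -0.001] [-0.08, 0.29, 0.04]
```

View pics/s2.png

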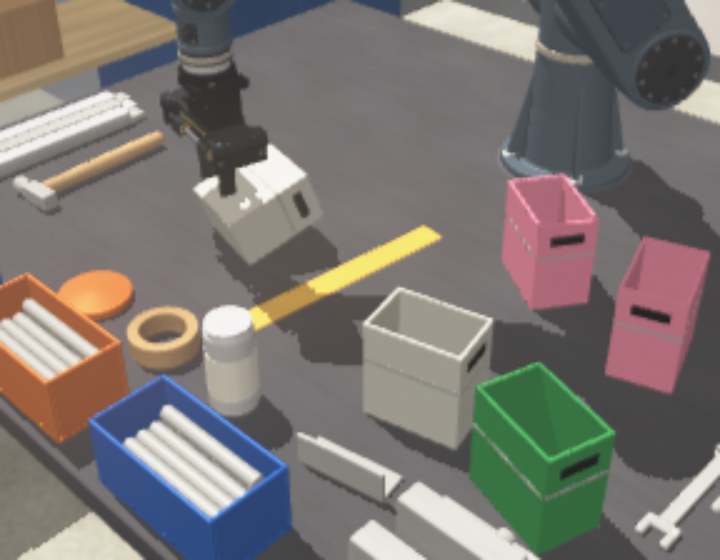

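The right crate, at (260,205) in the crop, is past its balance point and falling. I'll retreat upward and look at its underside.

Converted, -0.12 m is -0.2, -0.08 m is -0.1333.

Call:
{"fn": "play_rows", "kwargs": {"motion": [[[0, 0, -0.0667, 0, 0, 0], [0, 0, -0.1333, 0, 0, 0], [0, 0, -0.2, 0, 0, 0]]]}}

```text
time_s: 4.87
position: [0.5541, -0.2111, 0.2424]
tcp_rot: [[0.966, -0.258, -0.003], [-0.258, -0.966, 0.002], [-0.004, -0.001, -1.0]]
force: [1.3, -0.6, 0.1]
opening: 0.575
grasp_force: 0.0
```

```bash
python3 -c "
from h import *
go((.696,.241,.24,13))"
```

```text
t 4.87 pos [ 0.5541 -0.2111  0.2424] yaw -15.0 F [ 1.3 -0.6  0.1]
(0.696, 0.241, 0.24) [0.0204, -0.4734, 0.0029] [-0.12, 0.19, -27.96]
```

Converted, -0.473 m is -0.7883, 0.02 m is 0.0333, -28 degrees is -0.0778.

Call:
{"fn": "play_rows", "kwargs": {"motion": [[[0.0333, -0.7883, 0, 0, 0, -0.0778], [0.0333, -0.7883, 0, 0, 0, -0.0778], [0.0333, -0.7883, 0, 0, 0, -0.0778], [0.0333, -0.7883, 0, 0, 0, -0.0778], [0.0333, -0.7883, 0, 0, 0, -0.0778], [0.0333, -0.7883, 0, 0, 0, -0.0778], [0.0333, -0.7883, 0, 0, 0, -0.0778], [0.0333, -0.7883, 0, 0, 0, -0.0778]]]}}

```text
time_s: 5.53
position: [0.6544, 0.1087, 0.2421]
tcp_rot: [[0.974, 0.226, -0.001], [0.226, -0.974, -0.0], [-0.001, -0.0, -1.0]]
force: [0.6, 0.5, -0.5]
opening: 0.572
grasp_force: 0.0
```

```bash
python3 -c "
from h import *
c=cap('scene'); cv2.imwrite('pics/s3.png',cv2.resize(c['frame'][120:320,140:380,::-1],None,fx=3,fy=3))
go((.696,.241,.24,13))"
```

```text
t 5.58 pos [0.6563 0.1172 0.2422] yaw 13.4 F [2.7 3.3 0.4]
(0.696, 0.241, 0.24) [0.0672, -0.1113, 0.0031] [-0.35, -0.25, 0.36]
```

View pics/s3.png

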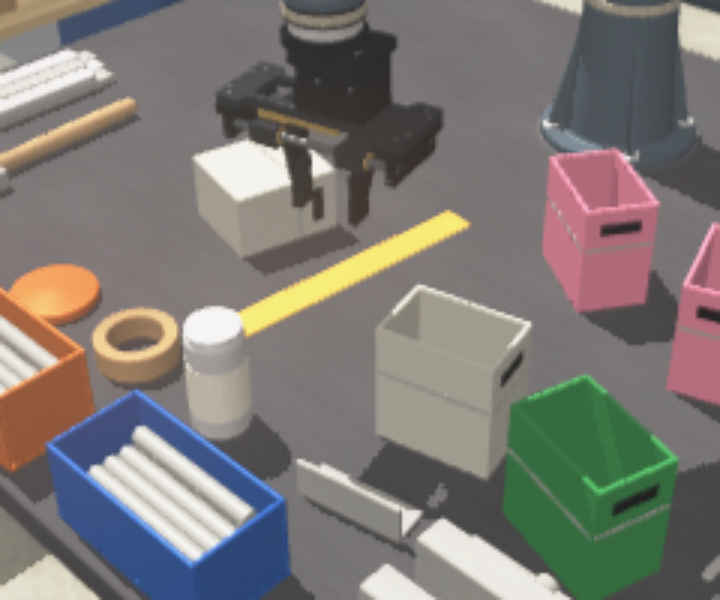

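The right crate now lies on its side, and its underside at (225,205) in the crop is plain. The left crate should therefore be the stamped one, so I'll tip it next.

Call:
{"fn": "play_rows", "kwargs": {"motion": [[[0.1117, -0.185, 0, 0, 0, 0], [0.1117, -0.185, 0, 0, 0, 0], [0.1117, -0.185, 0, 0, 0, 0], [0.1117, -0.185, 0, 0, 0, 0], [0.1117, -0.185, 0, 0, 0, 0], [0.1117, -0.185, 0, 0, 0, 0]]]}}

```text
time_s: 6.08
position: [0.694, 0.2296, 0.2415]
tcp_rot: [[0.974, 0.227, -0.002], [0.227, -0.974, -0.001], [-0.002, 0.001, -1.0]]
force: [-0.4, 0.0, 0.7]
opening: 0.577
grasp_force: 0.0
```

```bash
python3 -c "
from h import *
go((.696,.241,.122,13))"
```

```text
t 6.08 pos [0.694  0.2296 0.2415] yaw 13.1 F [-0.4  0.   0.7]
(0.696, 0.241, 0.122) [0.0048, -0.0108, 0.1195] [0.04, 0.13, 0.1]
```

Converted, 0.119 m is 0.1983, 0.04 m is 0.0667.

Call:
{"fn": "play_rows", "kwargs": {"motion": [[[0.0083, -0.0167, 0.0667, 0, 0, 0], [0.0083, -0.0167, 0.1333, 0, 0, 0], [0.0083, -0.0167, 0.1983, 0, 0, 0], [0.0083, -0.0167, 0.1983, 0, 0, 0], [-0.0167, -0.0167, 0.1983, 0, 0, 0], [-0.0383, -0.0167, 0.1983, 0, 0, 0], [-0.055, -0.0167, 0.1983, 0, 0, 0], [-0.07, -0.0167, 0.1983, 0, 0, 0]]]}}

```text
time_s: 6.75
position: [0.6542, 0.2287, 0.1272]
tcp_rot: [[0.975, 0.223, 0.008], [0.223, -0.975, 0.002], [0.008, 0.0, -1.0]]
force: [3.0, 1.4, 3.7]
opening: 0.577
grasp_force: 1.9
```

Converted, -0.065 m is -0.1083, -0.06 m is -0.1.

Call:
{"fn": "play_rows", "kwargs": {"motion": [[[-0.015, 0, 0, 0, 0, 0], [-0.03, 0, 0, 0, 0, 0], [-0.045, 0, 0, 0, 0, 0], [-0.06, 0, 0, 0, 0, 0], [-0.0733, 0, 0, 0, 0, 0], [-0.0867, 0, 0, 0, 0, 0], [-0.1, 0, 0, 0, 0, 0], [-0.1083, 0, 0, 0, 0, 0]]]}}

```text
time_s: 7.42
position: [0.5858, 0.2148, 0.1231]
tcp_rot: [[0.974, 0.226, -0.004], [0.226, -0.974, -0.001], [-0.004, -0.0, -1.0]]
force: [-0.5, -0.3, 0.2]
opening: 0.577
grasp_force: 0.0
```

Converted, -0.16 m is -0.2667, -0.12 m is -0.2.

Call:
{"fn": "play_rows", "kwargs": {"motion": [[[0, 0, -0.0667, 0, 0, 0], [0, 0, -0.1333, 0, 0, 0], [0, 0, -0.2, 0, 0, 0], [0, 0, -0.2667, 0, 0, 0], [0, 0, -0.2667, 0, 0, 0]]]}}

```text
time_s: 7.83
position: [0.5922, 0.2164, 0.2923]
tcp_rot: [[0.974, 0.226, 0.016], [0.226, -0.974, 0.003], [0.016, 0.001, -1.0]]
force: [0.6, -0.3, 1.4]
opening: 0.577
grasp_force: 0.0
```

```bash
python3 - <<'E'
from h import *
c=cap('scene'); im=cv2.resize(c['frame'][120:320,140:380,::-1],None,fx=3,fy=3)
for g in((.51,.20,.04),(.51,-.2,.04)):
    ms=masks(("scene","side"),"crate_a",g)
    for m in ms: q=fit([m],(g[0],g[1],.23 if g[1]>0 else -.26),(.13,.12,.08)); print("  one",q.x.round(3),round(q.fun,3))
    if ms:
        q=fit(ms,(g[0],g[1],.23 if g[1]>0 else -.26),(.13,.12,.08)); print("both",q.x.round(3),round(q.fun,3))
        cv2.polylines(im,[np.int32((hull(c,q.x,(.13,.12,.08))-[140,120])*3+1)],True,(0,0,255),1)
cv2.imwrite('pics/s4.png',im)
go((.696,.241,.24,13))
E
```

```text
scene mask (np.float64(1.3), 2054)
side mask (np.float64(2.5), 1711)
  one [0.503 0.199 0.262] 0.068
  one [0.503 0.198 0.217] 0.032
both [0.502 0.198 0.225] 0.054
scene mask (np.float64(9.1), 1475)
side mask (np.float64(8.3), 1232)
  one [ 0.477 -0.19  -0.289] 0.035
  one [ 0.476 -0.193 -0.232] 0.044
both [ 0.475 -0.192 -0.265] 0.045
t 8.28 pos [0.5875 0.2153 0.2818] yaw 13.0 F [ 0.5  0.5 -0.8]
(0.696, 0.241, 0.24) [0.1117, -0.0005, 0.0414] [-0.01, 0.19, 0.04]
```

View pics/s4.png

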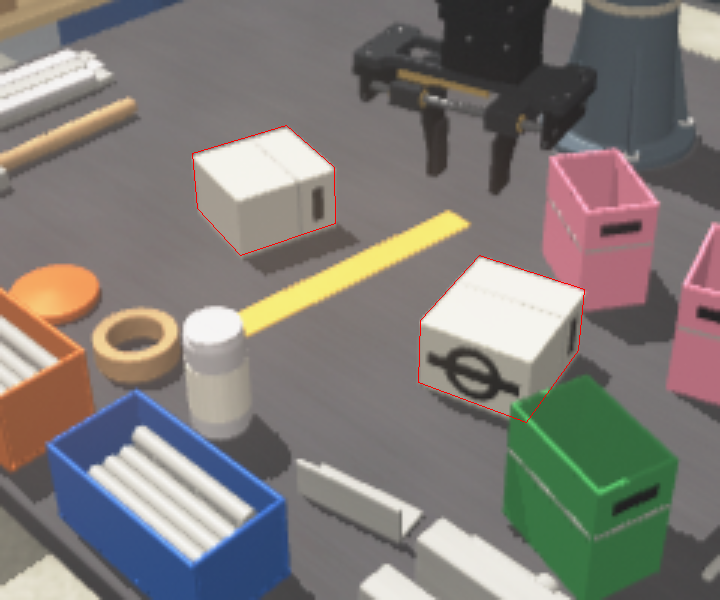

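The left crate at (475,372) in the crop carries the ring-and-bar stamp, so it is the one to push. I'll check how close the green and pink crates are to where the gripper body must go, while planning the approach.

```bash
python3 - <<'E'
from h import *
for n,g in(("green",(.65,.40,.07)),("pink2",(.36,.375,.07))):
    ms=masks(("scene","side"),"crate_a",g)
    if ms:
        q=fit(ms,(g[0],g[1],0 if n=="green" else -.0),(.08,.12,.13)); q2=fit(ms,(g[0],g[1],0),(.12,.08,.13))
        for r in (q,q2): print(n,r.x.round(3),round(r.fun,3))
go((.489,.297,.24,103),(.489,.297,.24,90))
E
```

```text
scene mask (np.float64(2.2), 3150)
side mask (np.float64(3.2), 1872)
green [ 0.641  0.395 -0.282] 0.034
green [0.639 0.397 0.111] 0.242
scene mask (np.float64(3.0), 1756)
side mask (np.float64(6.4), 1870)
pink2 [0.345 0.355 0.632] 0.3
pink2 [0.345 0.362 0.328] 0.052
t 8.68 pos [0.5882 0.2155 0.2836] yaw 13.0 F [ 0.4 -0.8  0.2]
(0.489, 0.297, 0.24) [-0.0783, -0.1018, 0.0436] [0.01, -0.01, -89.95]
(0.489, 0.297, 0.24) [-0.0783, -0.1018, 0.0436] [0.01, -0.01, -76.95]
```

Converted, -0.09 m is -0.15, -0.088 m is -0.1467, -90 degrees is -0.25.

Call:
{"fn": "play_rows", "kwargs": {"motion": [[[-0.1467, -0.15, 0, 0, 0, -0.25], [-0.1467, -0.15, 0, 0, 0, -0.25], [-0.1467, -0.15, 0, 0, 0, -0.25], [-0.1467, -0.15, 0, 0, 0, -0.25], [-0.1467, -0.15, 0, 0, 0, -0.25], [-0.1467, -0.15, 0, 0, 0, -0.25], [-0.1467, -0.15, 0, 0, 0, -0.25], [-0.1467, -0.15, 0, 0, 0, -0.25]]], "fingers": 0.07}}

```text
time_s: 9.35
position: [0.4821, 0.2835, 0.2839]
tcp_rot: [[0.33, 0.944, 0.001], [0.944, -0.33, 0.0], [0.0, 0.001, -1.0]]
force: [-0.5, -0.1, 0.2]
opening: 0.804
grasp_force: 0.0
```

```bash
python3 -c "
from h import *
go((.482,.284,.24,103))"
```

```text
t 9.35 pos [0.4821 0.2835 0.2839] yaw 70.7 F [-0.5 -0.1  0.2]
(0.482, 0.284, 0.24) [0.0005, -0.0003, 0.0439] [0.04, -0.01, -32.28]
```

Converted, 0.08 m is 0.1333, 0.04 m is 0.0667, -32 degrees is -0.0889.

Call:
{"fn": "play_rows", "kwargs": {"motion": [[[0, 0, 0, 0, 0, -0.0889], [0, 0, 0, 0, 0, -0.0889], [0, 0, 0, 0, 0, -0.0889], [0, 0, 0, 0, 0, -0.0889], [0, 0, 0, 0, 0, -0.0889], [0, 0, 0.0667, 0, 0, -0.0889], [0, 0, 0.1333, 0, 0, -0.0889], [0, 0, 0.1333, 0, 0, -0.0889]]]}}

```text
time_s: 10.02
position: [0.4774, 0.2814, 0.1973]
tcp_rot: [[-0.214, 0.977, -0.014], [0.977, 0.214, -0.005], [-0.002, -0.015, -1.0]]
force: [-1.7, -0.2, -0.1]
opening: 0.806
grasp_force: 0.0
```

```bash
python3 -c "
from h import *
go((.482,.284,.067,103))"
```

```text
t 10.02 pos [0.4774 0.2814 0.1973] yaw 102.3 F [-1.7 -0.2 -0.1]
(0.482, 0.284, 0.067) [0.0018, 0.0069, 0.1302] [-0.83, 0.1, -0.66]
```

Converted, 0.133 m is 0.2217, 0.002 m is 0.0033.

Call:
{"fn": "play_rows", "kwargs": {"motion": [[[0.0033, 0.0033, 0.0583, 0, 0, 0], [0.0033, 0.0033, 0.1167, 0, 0, 0], [0.0033, 0.0033, 0.1667, 0, 0, 0], [0.0033, 0.0033, 0.2, 0, 0, 0], [0.0033, 0.0033, 0.2217, 0, 0, 0], [0.0033, 0.0033, 0.2217, 0, 0, 0], [0.0033, 0.0033, 0.2217, 0, 0, 0]]]}}

```text
time_s: 10.6
position: [0.4844, 0.2859, 0.0713]
tcp_rot: [[-0.214, 0.977, 0.0], [0.977, 0.214, 0.0], [0.0, 0.001, -1.0]]
force: [-0.2, 0.7, 0.5]
opening: 0.805
grasp_force: 0.0
```

```bash
python3 -c "
from h import *
go((.482,.284,.067,103))
# end pose candidates: crate centre on line, yaw -6
import math
for x in (.53,):
    y=-.039-.109*(x-.49); a=math.radians(-6)
    print(x,y); go((x-math.sin(a)*.0695,y+math.cos(a)*.0695,.067,84))
"
```

```text
t 10.6 pos [0.4844 0.2859 0.0713] yaw 102.3 F [-0.2  0.7  0.5]
(0.482, 0.284, 0.067) [-0.0013, -0.0028, 0.0043] [0.03, -0.0, -0.66]
0.53 -0.04336
t 10.6 pos [0.4844 0.2859 0.0713] yaw 102.3 F [-0.2  0.7  0.5]
(0.5372647281971019, 0.025759271728094994, 0.067) [-0.2654, -0.004, 0.0043] [0.03, -0.01, 18.34]
```

Converted, -0.086 m is -0.1433, -0.01 m is -0.0167, 5 degrees is 0.0139.

Call:
{"fn": "play_rows", "kwargs": {"motion": [[[0, 0, 0.0167, 0, 0, 0], [-0.0167, 0, 0.0167, 0, 0, 0], [-0.03, 0, 0.0167, 0, 0, 0], [-0.0467, 0, 0.0167, 0, 0, 0], [-0.0667, 0, 0.0167, 0, 0, 0], [-0.09, 0, 0.0167, 0, 0, 0.0028], [-0.1167, 0, 0.0167, 0, 0, 0.0083], [-0.1433, 0, 0.0167, 0, 0, 0.0139]]]}}

```text
time_s: 11.27
position: [0.5029, 0.2006, 0.0612]
tcp_rot: [[-0.126, 0.992, 0.002], [0.992, 0.126, 0.001], [0.001, 0.002, -1.0]]
force: [-0.5, 2.7, 0.3]
opening: 0.806
grasp_force: 1.7
```

```bash
python3 -c "
from h import *
go((.537,.026,.062,84))"
```

```text
t 11.27 pos [0.5029 0.2006 0.0612] yaw 97.2 F [-0.5  2.7  0.3]
(0.537, 0.026, 0.062) [-0.1775, 0.0118, -0.0008] [0.11, -0.04, 13.23]
```

Converted, -0.12 m is -0.2, -0.096 m is -0.16, 13 degrees is 0.0361.

Call:
{"fn": "play_rows", "kwargs": {"motion": [[[-0.0267, 0, 0, 0, 0, 0.0056], [-0.0533, -0.0017, 0, 0, 0, 0.0111], [-0.08, -0.0033, 0, 0, 0, 0.0167], [-0.1067, -0.0067, 0, 0, 0, 0.0222], [-0.1333, -0.0117, 0, 0, 0, 0.0278], [-0.16, -0.0167, 0, 0, 0, 0.0333], [-0.1833, -0.0217, 0, 0, 0, 0.0361], [-0.2, -0.025, 0, 0, 0, 0.0361]]]}}

```text
time_s: 11.93
position: [0.5029, 0.0788, 0.0612]
tcp_rot: [[0.101, 0.995, 0.001], [0.995, -0.101, 0.0], [0.0, 0.001, -1.0]]
force: [-0.8, 4.4, 1.9]
opening: 0.805
grasp_force: 1.9
```

```bash
python3 - <<'E'
from h import *
ms=masks(("scene","side"),"crate_a",(.50,.02,.04))
for k in ms: q=fit([k],(.5,.02,0),(.13,.12,.08)); print(q.x.round(3),round(q.fun,3))
q=fit(ms,(.5,.02,0),(.13,.12,.08)); print(q.x.round(3),round(q.fun,3))
go((.503,.028,.062,84))
E
```

```text
scene mask (np.float64(6.8), 1028)
side mask (np.float64(7.4), 359)
[ 0.499  0.007 -0.139] 0.456
[ 0.496  0.003 -0.034] 0.755
[ 0.498  0.007 -0.1  ] 0.608
t 12.13 pos [0.5024 0.08   0.0607] yaw 84.3 F [-0.3  0.3 -0. ]
(0.503, 0.028, 0.062) [-0.0517, 0.0057, -0.0013] [-0.01, 0.02, 0.3]
```

Converted, -0.05 m is -0.0833, -0.04 m is -0.0667.

Call:
{"fn": "play_rows", "kwargs": {"motion": [[[-0.0167, 0, 0, 0, 0, 0], [-0.0333, 0, 0, 0, 0, 0], [-0.05, 0, 0, 0, 0, 0], [-0.0667, 0, 0, 0, 0, 0], [-0.0767, 0, 0, 0, 0, 0], [-0.0833, 0, 0, 0, 0, 0], [-0.0833, 0, 0, 0, 0, 0], [-0.0833, 0, 0, 0, 0, 0]]]}}

```text
time_s: 12.8
position: [0.4975, 0.0302, 0.0604]
tcp_rot: [[0.099, 0.995, -0.0], [0.995, -0.099, -0.001], [-0.001, -0.0, -1.0]]
force: [-0.4, -0.3, -0.7]
opening: 0.807
grasp_force: 0.0
```

Converted, -0.2 m is -0.3333, 0.18 m is 0.3.

Call:
{"fn": "play_rows", "kwargs": {"motion": [[[0.0333, 0, 0, 0, 0, 0], [0.0667, 0, 0, 0, 0, 0], [0.0833, 0, -0.0667, 0, 0, 0], [0.1, 0, -0.1333, 0, 0, 0], [0.1667, 0, -0.2, 0, 0, 0], [0.2333, 0, -0.2667, 0, 0, 0], [0.3, 0, -0.3333, 0, 0, 0], [0.3333, 0, -0.3333, 0, 0, 0]]]}}

```text
time_s: 13.47
position: [0.5161, 0.2146, 0.2534]
tcp_rot: [[0.099, 0.995, 0.003], [0.995, -0.099, -0.001], [-0.001, 0.003, -1.0]]
force: [0.7, 0.0, 0.4]
opening: 0.802
grasp_force: 0.0
```

```bash
python3 - <<'E'
from h import *
for g in((.50,-.04,.04),(.476,-.19,.04)):
    ms=masks(("scene","side"),"crate_a",g)
    for k in ms: q=fit([k],(g[0],g[1],-.1),(.13,.12,.08)); print(q.x.round(3),round(q.fun,3))
    if ms: q=fit(ms,(g[0],g[1],-.1),(.13,.12,.08)); print(q.x.round(3),round(q.fun,3))
c=cap("scene"); cv2.imwrite('pics/s5.png',cv2.resize(c['frame'][120:320,140:380,::-1],None,fx=3,fy=3))
go()
E
```

```text
scene mask (np.float64(1.8), 1715)
side mask (np.float64(6.1), 456)
[ 0.491 -0.041 -0.067] 0.05
[ 0.491 -0.043 -0.061] 0.678
[ 0.49  -0.041 -0.049] 0.364
scene mask (np.float64(3.8), 1153)
side mask (np.float64(8.1), 620)
[ 0.476 -0.192 -0.271] 0.248
[ 0.457 -0.233  0.052] 0.472
[ 0.476 -0.197 -0.231] 0.388
t 13.92 pos [0.515  0.2126 0.2493] yaw 84.2 F [-0.3 -0.4  0.6]
```

View pics/s5.png

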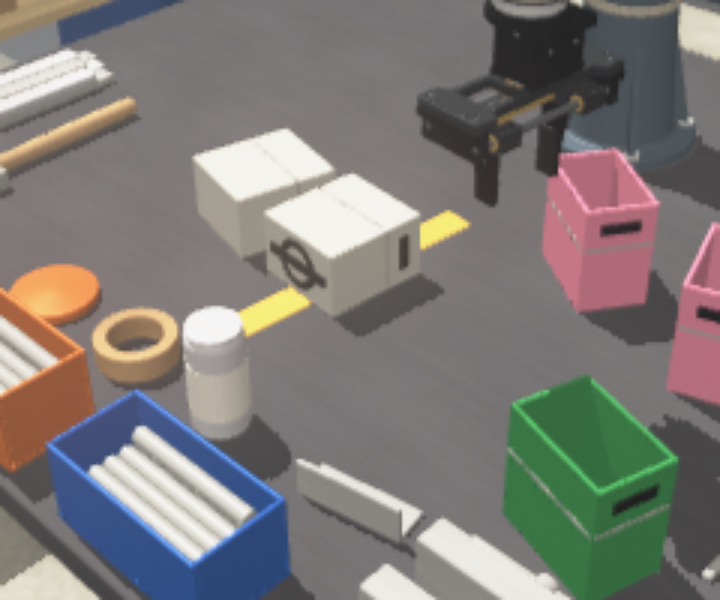

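The stamped crate lies on its side, centred on the line at (340,245) in the crop: centre y is -0.041 against the line's -0.038. The plain crate at (250,190) lies clear of it, and nothing else has moved.

```bash
python3 -c "
from rig import bot
print(bot.hand_in())"
```

```text
the job is handed in; nothing more can be done
None
```

The job is handed in: both crates were tipped, the stamped one (the robot's left) lies on its side centred on the yellow line, and the plain one lies clear of it; I have not seen the judge's verdict.

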